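Open the damper and hold the extractor duct out over the griddle

ROBOT

A 6-joint arm with a two-finger parallel gripper is mounted at the origin on the work surface. World frame = base frame: x ahead of the robot, y to its left, z up, the work surface at z = 0. Lengths are in mm, angles in rad, forces in N, time in s.
With the tool pointing down it reaches from about 275 to 825 mm from the base axis. Payload 5.2 kg.
Tool frame: the origin (TCP) lies at the very end of the fingers, on their centre line; the grasp point (between the pads) lies 19 mm behind it; z points along the fingers, y is the line along which they close (so a half turn about z gives the same grasp; the last joint's range is limited). The gripper opens to 93 mm and grips with 3 to 60 N. Pads are 15 mm wide; open, the fingers measure 128 mm over their backs; the gripper's body (75 mm by 188 mm) begins 65 mm behind the grasp point.
Start: joints at [-1.344, 0.259, 1.535, -0, 1.348, -0.203], TCP at [229.199, -499.973, 218.653] pointing down, gripper open.
Joint ranges: [-3.14, 3.14], [-0.91, 2.08], [0.19, 2.58], [-1.22, 4.36], [0.22, 2.71], [-3.12, 3.12]. Speed limits (rad/s): [2.57, 2.57, 3.14, 3.14, 3.14, 3.14].

INTERFACE

Orientations are given as [roll, pitch, yaw] about the fixed x, y, z axes, in that order (R = Rz(yaw) Ry(pitch) Rx(roll)).
In Python, from bench import robot gives the robot as it stands. The module is installed in compiled form; this text tells all that it offers. Calls block until the motion is done:
- robot.move_ptp(position, orientation): joint-space move of the TCP to a pose.
- robot.move_linear(position, ori=None, speed=150, f_stop=None): straight line of the TCP; ori=None keeps the orientation; speed is the mean speed in mm/s. With f_stop (N) it stops when the force on the tool has changed by that much, and returns True; else False.
- robot.move_j(angles): joint-space move.
- robot.move_gripper(opening): opening from 0.0 (shut) to 1.0 (fully open); the grip force is fixed at half the most; returns when the fingers have stopped.
- robot.sleep(seconds).
- robot.inverse_kinematics(position, orientation): joint angles nearest the present ones, or None.
- robot.get_image(name): name is "scene" or "top" or "wrist"; returns a dict with "img" (400x640x3 uint8, blue, green, red), "fovy" (degrees; the focal length in pixels is half the picture's height over the tangent of half this angle, whatever the lens; pixels are square), "cx", "cy" (the principal point, pixels), "eye" and "orientation" of the camera in the world. Camera axes: x right, y down, z forward; pixel columns grow to the right and rows downward; lengths in mm; the calibration is good to about 2 mm. A picture is of the moment at which its call begins. There is no depth.
A pose or a line that the arm cannot do raises robot.MotionError and nothing moves.
- robot.hand_in(): hands the job in; it is judged then, once.
Readings, each from a call of its own:
- robot.current_t(): time.
- robot.current_qpos(): joint angles.
- robot.current_joint_vel(): joint speeds.
- robot.current_joint_efforts(): joint torques, N m.
- robot.current_tcp_pos(): TCP position.
- robot.current_eef_rot(): TCP orientation.
- robot.current_contact_force(): force on the tool from outside, world axes, zero at the start.
- robot.current_ft_torque(): the same for the moment, N m.
- robot.current_gripper_width(): opening from 0.0 (shut) to 1.0 (fully open).
- robot.current_finger_force(): force on a finger pad.
Only numpy, scipy, OpenCV 4.12 (cv2) and the standard library are available. Lean on these libraries where they do the work, as an engineer would, in place of code of your own. Each camera call takes 0.05 s, during which the arm holds its last target. There are 200 camera calls.

TASK

The griddle is about to smoke: on the steel countertop extractor, first wind the damper wheel anticlockwise by its crank knob, a little over one full turn, until it comes up against its open stop. Then squeeze the catch button in the side of the duct's grip, pull the telescoping duct out past its first stop to its second stop (all the way out), and finish still holding the grip so that the duct stays fully out against its return spring. Leave the griddle, pot, arepa press and glass cup where they are.

Things in the scene. Friction and masses are not known exactly. Their poses are not given: they have to be found in the camera images.
- extractor: Fixed steel countertop fume extractor, box 220 (x) x 340 (y) x 90 mm high. Origin: centre of its underside on the work surface, z up; its front faces its own -x, roughly to the robot (yaw within 0.25 rad). On its top at y = -90 mm a sleeve 80 mm wide runs back from x = -25 mm, top at 126 mm; the telescoping duct comes out of its front. The damper wheel is on top at y = +85 mm.
- wheel_axis (a point): Point on the damper wheel's upright axis, at the top face of the wheel disc: at (-45, 85, 112) mm in the extractor's frame. The disc is 110 mm across and 12 mm thick. The bolt head at its centre stands 6 mm above the disc.
- crank_mid (a point): Middle of the wooden crank knob, an upright cylinder 18 mm across and 44 mm tall on the wheel, 40 mm from the axis. This point is 138 mm above the work surface; the knob spans heights 116 to 160 mm. It spins freely on its own pin, so it can be held from above and carried round the circle without turning the hand.
- damper (a joint): Turn of the damper wheel in rad: 0 shut stop, 7.1 open stop, growing anticlockwise seen from above. Starts between 0 and 0.55. The knob's direction from the axis in the extractor's frame is pi + this value (at 0 it lies on the -x side). Light friction (about 2 N at the knob); stays where it is left.
- grip: Black upright grip block on top of the duct near its front end, rigid with it: 34 (x) x 26 (y) x 62 mm tall. Origin: centre of its underside, 123 mm above the work surface, on the duct's flat top (72 mm wide); axes as the extractor's. With the duct home it is at (-62, -90, 123) mm in the extractor's frame. Clear for 85 mm on both y sides.
- catch (a joint): Catch button in the grip's +y side: steel plate 22 (x) x 34 mm tall, centred 36 mm above the grip's origin. In m: 0 out (8 mm proud), 0.006 in, pushed to -y; spring 1.6 to 4 N. Gripping across y presses it (34 mm wide out, 28 pressed). Unless it is in by over 0.0045 the duct is latched at home and at its first stop; let go farther out, the duct springs back to the first stop.
- duct (a joint): How far the duct is pulled out, in m: 0 home (start), 0.045 first stop (latch notch), 0.09 second stop (end of travel). It slides straight along the extractor's -x. A return spring pulls it back with 1.2 N at home rising to 4.8 N at the second stop, plus 0.5 N of friction.
- griddle: Square steel griddle, 240 x 240 mm, 19 mm high, with a loop handle on each side, loose, lying just in front of the extractor; the duct passes over it. Origin at the centre of its underside. Leave alone.
- pot: Red lidded ceramic pot, 182 mm across, 132 mm high, 1.8 kg, on the robot's right. Origin at the centre of its underside. Leave alone.
- press: Wooden arepa press, two boards about 170 x 150 mm with a short handle, 45 mm high, on the robot's left. Origin at the centre of its underside. Leave alone.
- cup: Glass cup 72 mm across, 100 mm high, on the right beyond the pot. Origin at the centre of its underside. Leave alone.

How it is judged:
By the outcome, as a careful person would: the job done as asked, in the order asked, and still so for the second after the job is handed in, while the arm keeps its last pose, push and grip.
It also fails if it takes over 59 s, if anything falls off the work surface, if the arm or the gripper's body presses on something with over 40 N, if the wrist force passes 120 N, or if a joint passes its speed limit or range.

## Working session

There is one attempt and no reset: what is moved stays moved. The work goes in short steps, each a Python script; the robot and the scene stay as the last script left them, time stands still between calls to the robot, and variables do not carry over. Pictures are saved under pics/ and viewed, at most 10 in all, crops included, and the job is handed in when it is done.

```bash
mkdir -p pics; python3 - <<'E'
from bench import robot
import cv2,json
for n in("top","scene"):
    d=robot.get_image(n); cv2.imwrite(f"pics/{n}0.png",d.pop("img")); print(n,d)
print(robot.current_eef_rot(),robot.current_t())
E
```

```text
top {'fovy': 54.115307351942626, 'cx': 324.33115020158294, 'cy': 203.22898966888897, 'eye': array([ 334.31594738,  -16.75066298, 1584.3087452 ]), 'orientation': array([-3.01255248e+00,  2.54907482e-03, -1.58465755e+00])}
scene {'fovy': 42.50838103756083, 'cx': 314.812147134559, 'cy': 195.0289904383849, 'eye': array([1965.67341024,   -9.41208802, 1055.52515277]), 'orientation': array([-2.16105534, -0.01950809,  1.59231727])}
[-3.14002940e+00 -3.55137974e-04  4.29790860e-01] 0.1
```

View pics/top0.png

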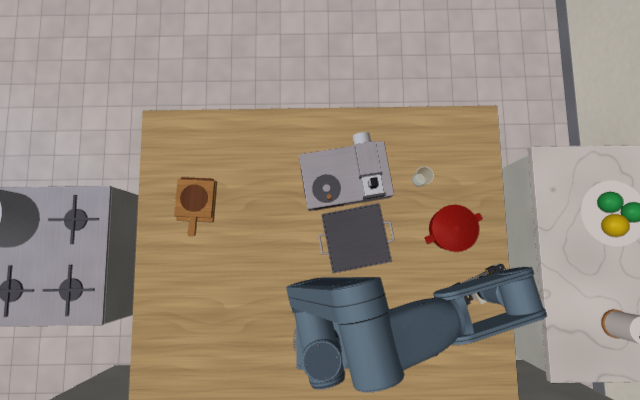

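View pics/scene0.png

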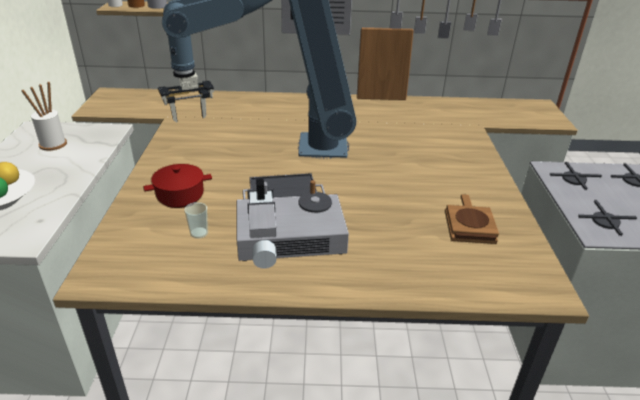

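The top view shows the extractor at about (347,175), with the wheel at (326,187), the knob near (329,196) and the grip at (373,183). I'll zoom in to get precise points.

```bash
python3 - <<'E'
import cv2
i=cv2.imread("pics/top0.png")[125:220,290:400]
cv2.imwrite("pics/crop.png",cv2.resize(i,None,fx=6,fy=6,interpolation=cv2.INTER_CUBIC))
E
```

```text
(no output)
```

View pics/crop.png

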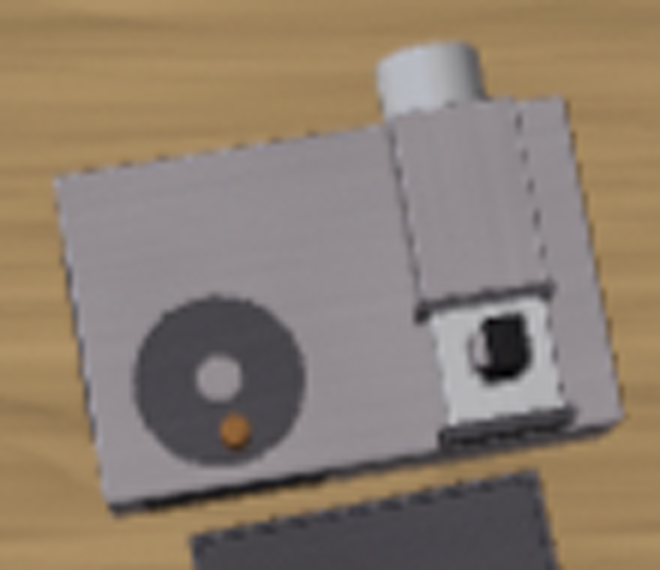

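```bash
cat > h.py <<'E'
import numpy as np
from scipy.spatial.transform import Rotation as R
def ray(d,u,v,z):
    f=200/np.tan(np.radians(d["fovy"]/2)); e=np.array(d["eye"])
    w=R.from_euler("xyz",d["orientation"]).apply([(u-d["cx"])/f,(v-d["cy"])/f,1])
    return (e+w*(z-e[2])/w[2])[:2]
def fit(M,P):  # extractor pts -> world pts
    M,P=np.array(M,float),np.array(P,float); a,b=M-M.mean(0),P-P.mean(0)
    y=np.arctan2((a[:,0]*b[:,1]-a[:,1]*b[:,0]).sum(),(a*b).sum())
    r=np.array([[np.cos(y),-np.sin(y)],[np.sin(y),np.cos(y)]])
    t=P.mean(0)-r@M.mean(0); return y,t,P-(M@r.T+t),r
E
python3 - <<'E'
from bench import robot
from h import *
d=robot.get_image("top")
pts=[((110,170),55,178,90),((110,-170),563,97,90),((-110,-170),620,417,90),((-110,170),108,503,90),((-45,85),218,378,118),((-62,-90),510,345,185)]
W=[ray(d,290+(u+.5)/6-.5,125+(v+.5)/6-.5,z) for _,u,v,z in pts]
y,t,res,r=fit([p[0] for p in pts],W); print(y,t,res.round(1))
k=ray(d,290+235.5/6-.5,125+430.5/6-.5,160); ke=r.T@(k-t)-[-45,85]
print("knob",k,ke,np.hypot(*ke),np.arctan2(-ke[1],-ke[0]))
print("axis",r@[-45,85]+t,"grip",r@[-62,-90]+t)
E
```

```text
0.14755243941480609 [ 640.78008944 -100.33246596] [[-1.7 -2.2]
 [-2.2  1.2]
 [ 3.1  3.9]
 [ 2.1 -2.7]
 [ 0.6  0.4]
 [-2.  -0.6]]
knob [544.80978795 -32.28523854] [-39.92333542  -3.5828579 ] 40.083782030094774 0.08950368092560089
axis [583.77256821 -22.87187906] grip [ 592.68537411 -198.46960652]
```

```bash
python3 - <<'E'
from bench import robot
import cv2
robot.move_ptp([550,-80,330],[3.14159,0,0.1476])
d=robot.get_image("wrist"); cv2.imwrite("pics/w1.png",d.pop("img")); print(d, robot.current_t(),robot.current_contact_force())
E
```

```text
{'fovy': 71.86691264563497, 'cx': 321.9739491412605, 'cy': 196.88168308117983, 'eye': array([622.22462308, -70.80192656, 495.46459627]), 'orientation': array([ 2.87444124e+00, -9.59200950e-04, -1.42483601e+00])} 2.15 [-0.07726029 -0.09761257 -0.88151307]
```

View pics/w1.png

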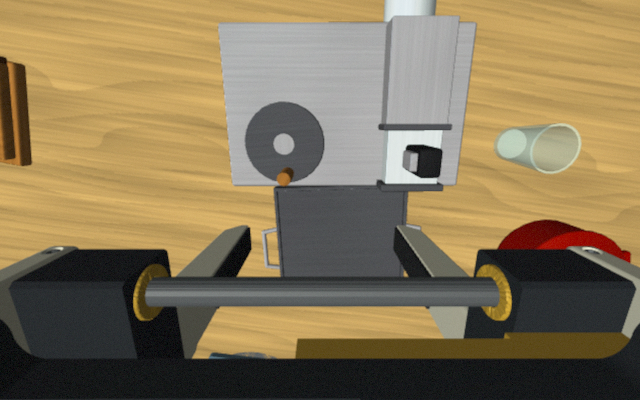

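The wrist view shows the bolt at (284,144), the knob top at (285,179), the box-top corners at (219,23), (476,23), (457,185) and (233,185), and the grip top at about (430,162).

```bash
python3 - <<'E'
from h import *
d={'fovy': 71.86691264563497, 'cx': 321.9739491412605, 'cy': 196.88168308117983, 'eye':[622.22462308, -70.80192656, 495.46459627], 'orientation':[ 2.87444124e+00, -9.59200950e-04, -1.42483601e+00]}
pts=[((110,170),219,23,90),((110,-170),476,23,90),((-110,-170),457,185,90),((-110,170),233,185,90),((-45,85),284,144,118),((-62,-90),430,162,185)]
W=[ray(d,u,v,z) for _,u,v,z in pts]
y,t,res,r=fit([p[0] for p in pts],W); print(y,t,res.round(1))
k=ray(d,285,179,160); ke=r.T@(k-t)-[-45,85]
print("knob",k,ke,np.hypot(*ke),np.arctan2(-ke[1],-ke[0]))
print("axis",r@[-45,85]+t,"grip",r@[-62,-90]+t)
E
```

```text
0.14833636054606655 [ 642.8279704  -102.06863261] [[-1.8 -3.3]
 [-3.3  2.6]
 [ 1.2  0.6]
 [ 2.5 -1.9]
 [-0.  -0.2]
 [ 1.4  2.2]]
knob [547.49851198 -35.8370023 ] [-39.49401166  -5.40668063] 39.862377657138154 0.1360530160889512
axis [585.7597437  -24.65275891] grip [ 594.81020162 -200.24344548]
```

```bash
cat >> h.py <<'E'
YAW=.148; C=np.array([585.,-24.]); RM=np.array([[np.cos(YAW),-np.sin(YAW)],[np.sin(YAW),np.cos(YAW)]])
ORI=[np.pi,0,YAW]
def knob(q,z=124,rad=40):
    a=YAW+np.pi+q; return [C[0]+rad*np.cos(a),C[1]+rad*np.sin(a),z]
E
python3 - <<'E'
from bench import robot
from h import *
robot.move_gripper(.6)
robot.move_ptp(knob(.115,190),ORI)
print(robot.move_linear(knob(.115),speed=80,f_stop=8), robot.current_tcp_pos())
robot.move_gripper(0)
print(robot.current_gripper_width()*93,robot.current_finger_force(),robot.current_contact_force())
for q in (.35,.6,.85):
    robot.move_linear(knob(q),speed=50)
    f=robot.current_contact_force(); print(q,f.round(1),(RM.T@f[:2]).round(1),robot.current_t())
E
```

```text
False [546.82557621 -34.5282837  124.51693204]
17.81681920351181 30.00026911497116 [0.22708427 1.05111315 0.75100804]
0.35 [ 1.5 -1.2  0.4] [ 1.3 -1.4] 5.5833
0.6 [ 2.6  1.8 -0.3] [2.9 1.4] 5.9333
0.85 [ 3.7  4.4 -0.2] [4.3 3.8] 6.2833
```

```bash
python3 - <<'E'
from bench import robot
from h import *
for q in np.arange(1.1,6.81,.25):
    s=robot.move_linear(knob(q),speed=50,f_stop=25)
    f=robot.current_contact_force(); a=YAW+np.pi+q
    p=robot.current_tcp_pos()[:2]-C
    print(round(q,2),s,"rad",round(f[0]*np.cos(a)+f[1]*np.sin(a),1),"tan",round(-f[0]*np.sin(a)+f[1]*np.cos(a),1),"z",round(f[2],1),"ang",round((np.arctan2(p[1],p[0])-YAW-np.pi)%(2*np.pi),3),round(robot.current_gripper_width()*93,1))
    if s: break
print(robot.current_t())
E
```

```text
1.1 False rad -6.2 tan -0.1 z 1.8 ang 1.117 17.6
1.35 False rad -6.1 tan 1.2 z 1.9 ang 1.361 17.6
1.6 False rad -5.7 tan 1.2 z 3.4 ang 1.604 17.6
1.85 False rad -5.1 tan 1.2 z 3.9 ang 1.85 17.7
2.1 False rad -4.9 tan 0.6 z 3.8 ang 2.098 17.7
2.35 False rad -3.4 tan 0.6 z 5.1 ang 2.346 17.3
2.6 False rad -4.1 tan 0.8 z 6.2 ang 2.596 17.5
2.85 False rad -3.9 tan 0.0 z 5.6 ang 2.856 17.4
3.1 False rad -3.6 tan 1.0 z 6.0 ang 3.119 17.6
3.35 False rad -2.5 tan 1.8 z 5.0 ang 3.371 17.3
3.6 False rad -0.5 tan 1.6 z 3.4 ang 3.618 17.6
3.85 False rad 0.7 tan 1.6 z 4.1 ang 3.87 17.5
4.1 False rad 3.1 tan 2.1 z 3.6 ang 4.12 17.6
4.35 False rad 6.3 tan 1.5 z 4.9 ang 4.365 17.3
4.6 False rad 6.1 tan 0.4 z 5.4 ang 4.615 17.4
4.85 False rad 5.5 tan 0.8 z 5.9 ang 4.87 17.9
5.1 False rad 5.5 tan 0.7 z 6.3 ang 5.125 17.8
5.35 False rad 4.6 tan 0.1 z 7.0 ang 5.379 17.8
5.6 False rad 2.6 tan -0.2 z 6.2 ang 5.633 17.1
5.85 False rad 1.9 tan 1.6 z 6.2 ang 5.885 17.3
6.1 False rad 1.7 tan 1.0 z 4.9 ang 6.126 17.4
6.35 False rad 0.3 tan 2.0 z 4.7 ang 0.079 17.6
6.6 False rad 0.4 tan 1.6 z 3.2 ang 0.325 17.3
14.3333
```

```bash
python3 - <<'E'
from bench import robot
from h import *
import cv2
for q in np.arange(6.75,7.6,.06):
    s=robot.move_linear(knob(q),speed=25,f_stop=14)
    f=robot.current_contact_force(); a=YAW+np.pi+q
    p=robot.current_tcp_pos()[:2]-C; tan=-f[0]*np.sin(a)+f[1]*np.cos(a)
    print(round(q,2),s,"rad",round(f[0]*np.cos(a)+f[1]*np.sin(a),1),"tan",round(tan,1),"ang",round((np.arctan2(p[1],p[0])-YAW-np.pi)%(2*np.pi)+2*np.pi,3),round(robot.current_gripper_width()*93,1))
    if s or tan<-12: break
print(robot.current_t())
cv2.imwrite("pics/w2.png",robot.get_image("wrist")["img"])
E
```

```text
6.75 False rad -0.6 tan -1.1 ang 6.746 17.3
6.81 False rad -1.0 tan -1.6 ang 6.807 17.3
6.87 False rad -2.4 tan -0.8 ang 6.873 17.6
6.93 False rad -3.9 tan -1.0 ang 6.935 17.7
6.99 False rad -5.5 tan -0.5 ang 6.994 17.9
7.05 False rad -4.7 tan -0.3 ang 7.052 17.6
7.11 False rad -6.4 tan -3.2 ang 7.086 17.4
7.17 False rad -5.1 tan -10.6 ang 7.09 17.4
7.23 False rad -5.0 tan -15.3 ang 7.093 17.6
16.725
```

View pics/w2.png

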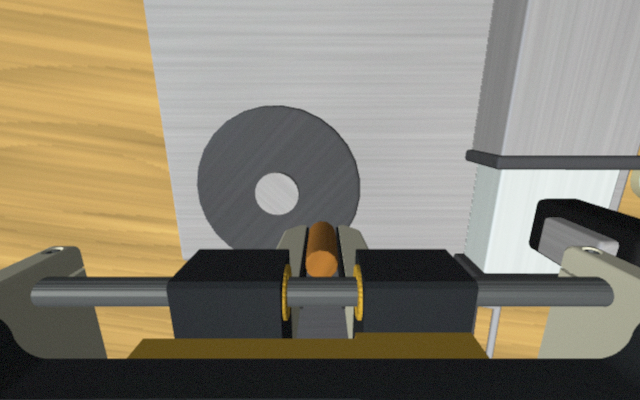

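```bash
python3 - <<'E'
from bench import robot
from h import *
import cv2
robot.move_gripper(.6)
p=robot.current_tcp_pos(); p[2]=235; robot.move_linear(p,speed=120)
g=C+RM@[-17,-174]
robot.move_gripper(.85)
robot.move_linear([*g,235],ORI,speed=150)
d=robot.get_image("wrist"); cv2.imwrite("pics/w3.png",d["img"])
t=robot.get_image("top")["img"][125:220,290:400]; cv2.imwrite("pics/t3.png",cv2.resize(t,None,fx=6,fy=6,interpolation=cv2.INTER_CUBIC))
print(robot.current_t(),robot.current_tcp_pos(),robot.current_contact_force())
E
```

```text
20.45 [ 593.81318638 -197.49335111  235.19177961] [-0.31101765 -0.04046096 -0.76731356]
```

View pics/w3.png

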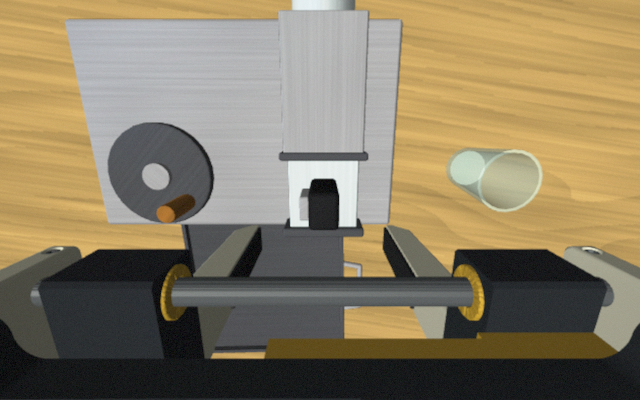

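The knob is still at its stop and the grip, at about (323,205), is centred between the fingers.

```bash
python3 - <<'E'
from bench import robot
from h import *
g=C+RM@[-17,-174]
s=robot.move_linear([*g,140],speed=80,f_stop=8); print(s)
if not s:
    robot.move_gripper(0)
    w=robot.current_gripper_width()*93; print("w",w,robot.current_finger_force(),robot.current_contact_force())
    if 26<w<29.5:
        for dx in (20,40,60,80,88,92,96,100):
            s=robot.move_linear([*(g+RM@[-dx,0]),140],speed=40)
            f=robot.current_contact_force(); p=RM.T@(robot.current_tcp_pos()[:2]-g)
            print(dx,p.round(1),(RM.T@f[:2]).round(1),round(f[2],1),round(robot.current_gripper_width()*93,1),robot.current_finger_force())
            if (RM.T@f[:2])[0]>15: break
print(robot.current_t())
E
```

```text
False
w 27.313552996070534 29.995215833187103 [-0.21247834  2.24047327  1.79768845]
20 [-20.3   0.4] [1.7 4.9] 2.5 27.2 29.996954798698425
40 [-40.    0.4] [1.7 5.2] 3.2 27.4 29.99781310558319
60 [-59.9   0.4] [3.2 5.1] 2.6 27.5 29.998137652873993
80 [-79.7   0.4] [4.1 5. ] 2.0 26.9 29.998742043972015
88 [-87.6   0.4] [4.6 5.5] 1.0 27.3 29.998966455459595
92 [-90.4   0.3] [7.3 5.7] 0.5 27.3 29.97743546962738
96 [-91.1   0.2] [18.8  6.7] -4.8 27.2 29.880037307739258
26.1
```

```bash
python3 - <<'E'
from bench import robot
import cv2
robot.sleep(1)
print(robot.current_contact_force(),robot.current_tcp_pos())
for n in("wrist","top"): cv2.imwrite(f"pics/{n}4.png",robot.get_image(n)["img"])
E
```

```text
[17.29069157  9.53103013 -4.49412021] [ 503.70964698 -211.80261317  140.43666433]
```

View pics/wrist4.png

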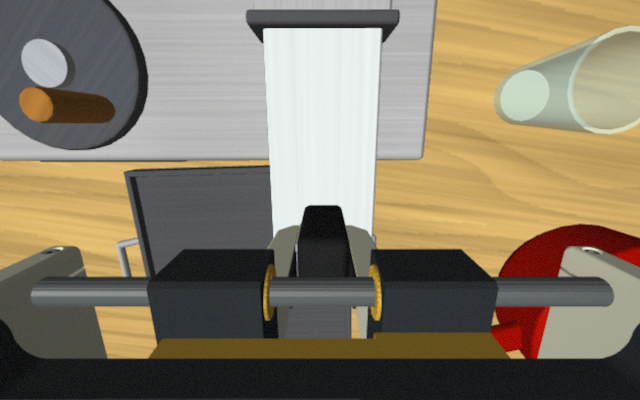

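The duct is fully out (plate from (320,25) to the grip at (323,230)), held firmly against its second stop, and the knob hasn't moved from its stop position.

```bash
python3 -c "
from bench import robot
print(robot.hand_in())"
```

```text
the job is handed in; nothing more can be done
None
```

I wound the damper anticlockwise to its open stop, then pulled the duct out to its second stop, and handed in with the gripper still holding it there with the catch squeezed; the griddle, pot, press and cup were not touched.

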